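# Fit the lamp to the optical bench and lock it

## Task

Slide the lamp's carrier onto the optical rail from the rail's open end, light facing the lens, and push it along until its front butts against the rail stop, keeping the clamp lever open all the while. Then fold the clamp lever shut against the carrier's side so that the lamp is locked there, still touching the stop. Leave the beaker, the clear block and the steel washer where they lie.

Things in the scene. Friction and masses are not known exactly. Their poses are not given: they have to be found in the camera images.
- rail: Optical rail: aluminium T-section track fixed flat on the bench, 440 mm long. Origin: on the bench under the middle of its OPEN end; +x along the rail to stop, lens, screen; z up. Neck 24 mm wide up to 6 mm height, flange 38 mm wide from 6 to 12 mm. The first 14 mm at the open end are bevelled in plan as a lead-in (tip: flange 28, neck 14 mm wide). Far end shut by an end plate.
- stop_face (a point): Rail stop: dark steel block, 20 mm long along the rail, 62 mm wide, 28 mm high, fixed on the rail at a spot that varies (face 150 to 230 mm from the open end). The point is the middle of its flat face towards the open end, 20 mm above the bench; axes as the rail's. A 16 mm thick black knob sticks 10 mm out of its -y side.
- lens: Lens on a 40 mm long carrier fixed on the rail: glass disc in a black ring, 54 mm wide, top 82 mm above the bench. Origin: on the bench under its middle, 330 to 345 mm from the rail's open end. Behind it, at 412 mm, a white screen 90 mm wide, top at 112 mm, is fixed too.
- lamp: The lamp's aluminium carrier, loose, 0.5 kg with lamp (varies). Origin: middle of its underside; +x the way the light leaves and the way it enters the rail. 90 mm along x, 62 wide, 28 high. An upside-down channel, its two jaws glide on the bench off and on the rail: inside 41 mm wide, 13.7 high; lips 4.8 mm high leave a 28 mm gap, so it wraps under the flange with 1.5 mm play a side.
- lamp_center (a point): Centre of the lamp's grey box housing on the carrier, 49 mm above the bench, 10 mm behind the carrier's middle; axes as the carrier's. Housing 70 mm along x, 44 mm across y, from 28 to 70 mm above the bench. Its flat rear face, 35 mm behind this point, is flush with the carrier's. A black barrel with a glass front points to +x, not beyond the carrier's front.
- carrier_nose (a point): Middle of the carrier's flat front face, 45 mm ahead of its origin, 20 mm above the bench; axes as the carrier's. This face meets the stop.
- lever (a joint): Clamp lever on the carrier's -y side, swinging level about an upright pin near the rear. 0 = shut, along the carrier's side, pointing forward (+x); 1.57 = straight out sideways (-y); limit 2.0. To shut it, its pad swings forward, then in. Stays where left (friction 0.03 N m, no spring or latch). Starts open, 1.3 to 1.8.
- lever_pivot (a point): The lever's upright pin, 15 mm above the bench, 36 mm behind and 38 mm to the -y side of the carrier's origin; axes as the carrier's. The steel lever arm is 7 mm thick, from 10 to 20 mm above the bench; two small ears hold the pin.
- lever_pad (a point): Centre of the steel pad at the lever's end, 57 mm from the pin: 22 mm long, 9 mm thick, from 7 to 29 mm above the bench. Its x axis points along the lever, away from the pin.
- beaker_center (a point): Bystander: glass beaker, 68 mm across, 90 mm high; the point is its centre, half-way up.
- block_center (a point): Bystander: clear acrylic block, 75 x 50 x 19 mm, lying flat; the point is its centre.
- washer_center (a point): Bystander: large steel washer, 60 mm across, 6 mm thick, lying flat; the point is its centre.
Things that resemble listed ones, but are neither listed nor needed, are in the scene too. Leave any brown, orange or turquoise look-alike of the lamp alone.

How it is judged:
By the outcome, as a careful person would: the job done as asked, in the order asked, and still so for the second after the job is handed in, with the robot touching nothing.
It also fails if it takes over 61 s, if anything falls off the work surface, if the arm or the gripper's body presses on something with over 40 N, if the wrist force passes 120 N, or if a joint passes its speed limit or range.

## Robot

A 6-joint arm with a two-finger parallel gripper is mounted at the origin on the work surface. World frame = base frame: x ahead of the robot, y to its left, z up, the work surface at z = 0. Lengths are in m, angles in rad, forces in N, time in s.
With the tool pointing down it reaches from about 0.3 to 0.825 m from the base axis. Payload 5.4 kg.
Tool frame: the origin (TCP) lies at the very end of the fingers, on their centre line; the grasp point (between the pads) lies 19 mm behind it; z points along the fingers, x is the direction in which the jaws open and shut, and the axes are right-handed (so a half turn about z gives the same grasp; the last joint's range is limited). The gripper opens to 92 mm and grips with 3 to 60 N. Pads are 20 mm wide; open, the fingers measure 128 mm over their backs; the gripper's body (75 mm by 189 mm) begins 69 mm behind the grasp point.
Start: joints at [1.093, 0.158, 1.597, -0, 1.386, -0.21], TCP at [0.152, 0.554, 0.215] pointing down, gripper open.
Joint ranges: [-2.91, 2.91], [-0.94, 2.29], [0.18, 2.7], [-1.29, 4.43], [0.17, 2.64], [-3, 3]. Speed limits (rad/s): [2.57, 2.57, 3.14, 3.14, 3.14, 3.14].

## Interface

Orientations are given as a rotation vector (axis times angle).
In Python, from workcell import bot gives the robot as it stands. Calls block until the motion is done:
- bot.goto(position, orientation): joint-space move of the TCP to a pose.
- bot.line_to(position, rot=None, max_speed=0.15): straight line of the TCP; rot=None keeps the orientation; max_speed is the mean speed in m/s.
- bot.set_joints(angles): joint-space move.
- bot.set_gripper(opening, newtons=None): opening from 0.0 (shut) to 1.0 (fully open); newtons is the grip in N (None keeps the last); returns when the fingers have stopped.
- bot.hold(seconds).
- bot.inverse_kinematics(position, orientation): joint angles nearest the present ones, or None.
- bot.read_camera(name): name is "side" or "top" or "wrist"; returns a dict with "pixels" (480x640x3 uint8, blue, green, red), "fx", "fy", "cx", "cy" (pixels), "k1" (the pictures are not rectified: a ray, as slopes to the right and down, at radius r is drawn at 1 + k1 r^2 times it, then the intrinsics apply), "R" (3x3) and "t" (3): a world point X has camera coordinates R X + t. Camera axes: x right, y down, z forward; pixel columns grow to the right and rows downward; lengths in m; the calibration is good to about 2 mm. A picture is of the moment at which its call begins. There is no depth.
A pose or a line that the arm cannot do raises bot.MotionError and nothing moves.
- bot.job_done(): hands the job in, once; it reports no verdict.
Readings, each from a call of its own:
- bot.current_clock(): time.
- bot.current_joints(): joint angles.
- bot.current_joint_vel(): joint speeds.
- bot.current_effort(): joint torques, N m.
- bot.current_ee_pos(): TCP position.
- bot.current_tool_rot(): TCP orientation.
- bot.current_contact_force(): force on the tool from outside, world axes, zero at the start.
- bot.current_ft_torque(): the same for the moment, N m.
- bot.current_opening(): opening from 0.0 (shut) to 1.0 (fully open).
Only numpy, scipy, OpenCV 4.12 (cv2) and the standard library are available. Lean on these libraries where they do the work, as an engineer would, in place of code of your own. Each camera call takes 0.05 s, during which the arm holds its last target.

## Working session

There is one attempt and no reset: what is moved stays moved. The work goes in short steps, each a Python script; the robot and the scene stay as the last script left them, time stands still between calls to the robot, and variables do not carry over. Pictures are saved under pics/ and viewed, and the job is handed in when it is done.

```bash
ls -la; mkdir -p pics
cat > h.py <<'E'
import numpy as np, cv2
from workcell import bot
from scipy.spatial.transform import Rotation as Rn
def snap(n,f):
    d=bot.read_camera(n); cv2.imwrite('pics/'+f+'.png',d['pixels']); np.save('pics/'+f+'.npy',d,allow_pickle=True); return d
def load(f): return np.load('pics/'+f+'.npy',allow_pickle=True).item()
def ray(d,u,v):
    K=np.array([[d['fx'],0,d['cx']],[0,d['fy'],d['cy']],[0,0,1.]])
    p=cv2.undistortPoints(np.array([[[u,v]]],float),K,np.array([d['k1'],0,0,0,0.]),None)[0,0]
    R=np.array(d['R']);t=np.array(d['t']); return -R.T@t, R.T@np.array([p[0],p[1],1.])
def onz(d,u,v,z):
    c,r=ray(d,u,v); return c+r*(z-c[2])/r[2]
def proj(d,X):
    K=np.array([[d['fx'],0,d['cx']],[0,d['fy'],d['cy']],[0,0,1.]])
    return cv2.projectPoints(np.array(X,float).reshape(-1,3),cv2.Rodrigues(np.array(d['R'],float))[0],np.array(d['t'],float),K,np.array([d['k1'],0,0,0,0.]))[0][:,0]
E
python3 - <<'E'
from h import *
for n in ('side','top','wrist'):
    d=snap(n,n+'0'); print(n,d['fx'],d['k1'],-np.array(d['R']).T@np.array(d['t']))
print(bot.current_clock(),bot.current_tool_rot())
E
```

```text
total 12
drwxr-xr-x  3 agent agent 4096 Dec  7 09:21 .
drwxr-xr-x 23 root  root  4096 Dec  7 09:21 ..
drwxr-xr-x  2 agent agent 4096 Dec  7 09:21 pics
side 469.910678473641 -0.035328064250841215 [ 0.20075549 -0.71199796  0.80455335]
top 523.7130618952147 -0.02922344412248443 [0.38779634 0.00112018 1.0810128 ]
wrist 399.2165882509636 -0.027332781423766307 [0.08727962 0.57174712 0.38414261]
0.15 [ 2.49754090e+00  1.90464608e+00 -2.13645505e-03]
```

View pics/top0.png

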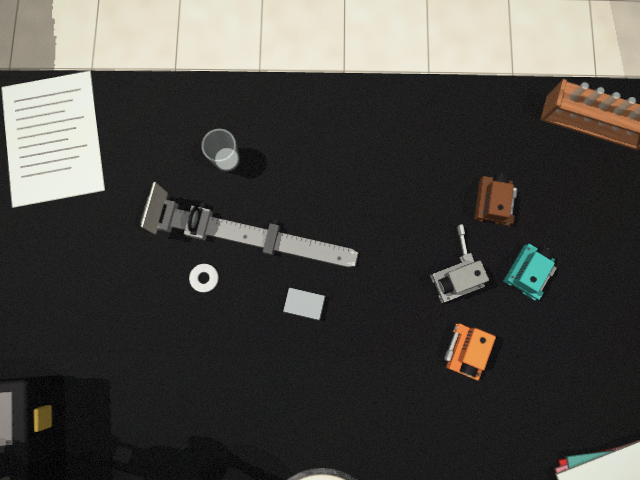

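View pics/side0.png

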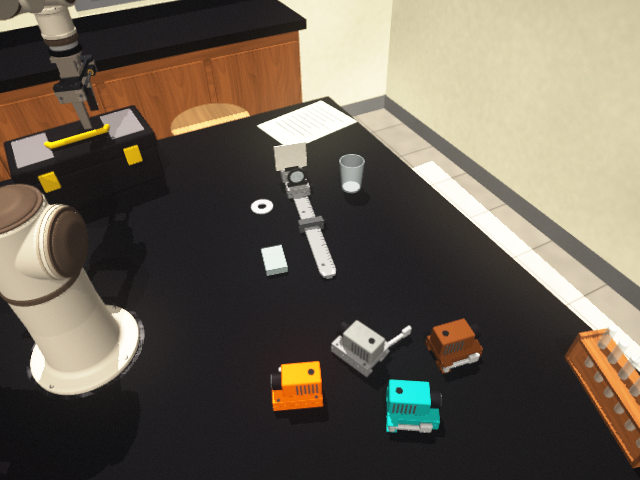

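View pics/wrist0.png

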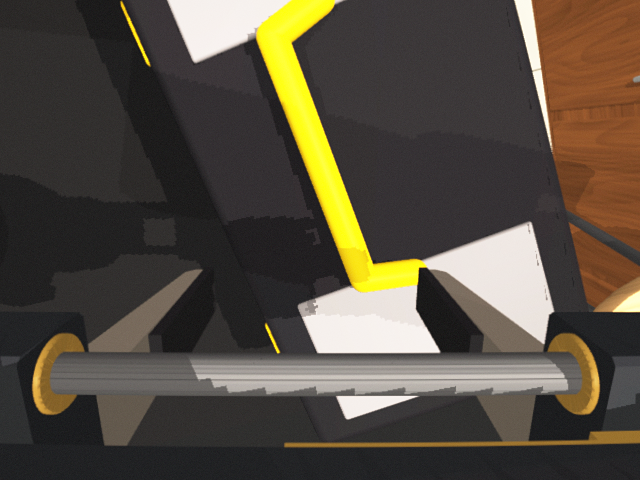

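The top view shows four candidates. The grey one at (460,278) has its lever out at (462,230); the others are brown (496,200), turquoise (530,272) and orange (470,350). Only the grey one matches the aluminium carrier with a grey housing. The rail runs from its open end at (355,257) to the screen at (153,207), with the stop at (272,237). I'll enlarge to confirm.

Run:
```python
from h import *
d=load('top0')['pixels']
cv2.imwrite('pics/c1.png',cv2.resize(d[215:315,415:525],None,fx=6,fy=6,interpolation=cv2.INTER_CUBIC)[:600,:660])
cv2.imwrite('pics/c2.png',cv2.resize(d[170:290,130:370],None,fx=3.3,fy=3.3,interpolation=cv2.INTER_CUBIC))
d=load('side0')['pixels']
cv2.imwrite('pics/c3.png',cv2.resize(d[300:390,320:420],None,fx=6,fy=6,interpolation=cv2.INTER_CUBIC))
```

```text
(no output)
```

View pics/c1.png

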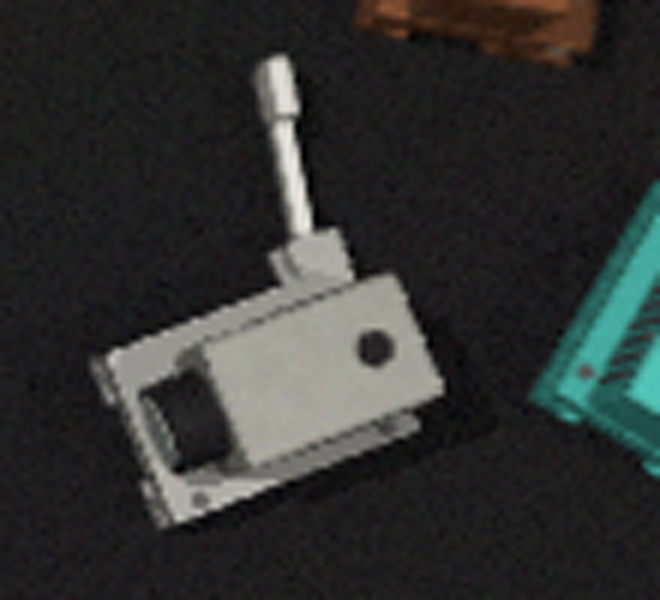

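View pics/c2.png

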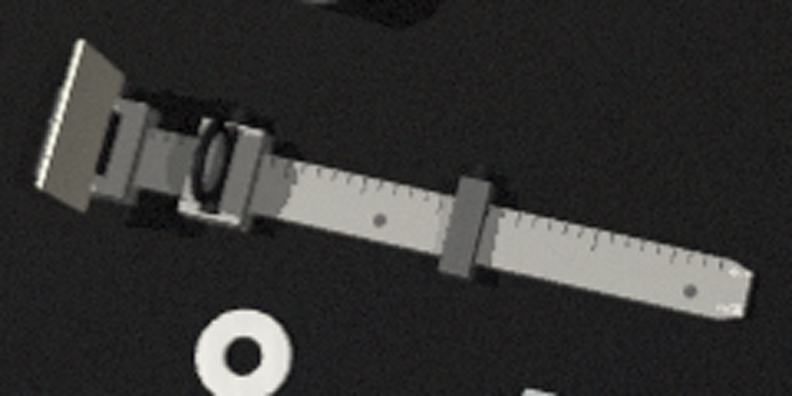

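View pics/c3.png

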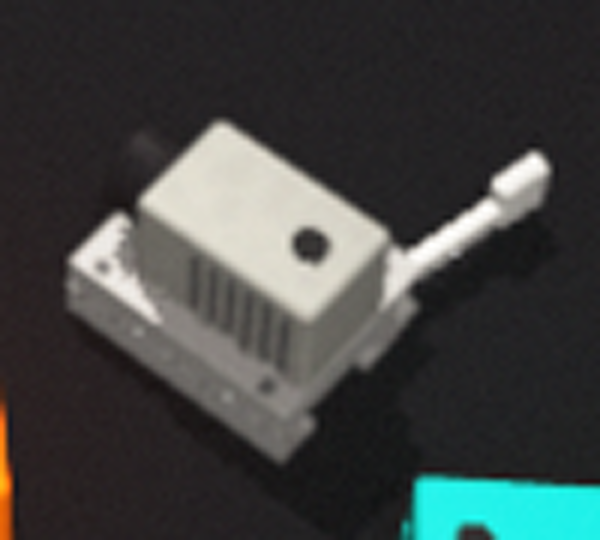

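Run:
```python
from h import *
np.set_printoptions(precision=4,suppress=True)
d=load('top0')
C=[(195,350),(390,275),(443,390),(250,468)]
P=np.array([onz(d,415+(u+.5)/6-.5,215+(v+.5)/6-.5,.070)[:2] for u,v in C]); print(P)
print('sides',[np.linalg.norm(P[i]-P[(i+1)%4]) for i in range(4)],P.mean(0))
a=(P[0]-P[1]+P[3]-P[2]);print('head',np.degrees(np.arctan2(a[1],a[0])))
# carrier front corners z=.028 
for n,(u,v),z in [('cfl',(105,355),.028),('cfr',(163,522),.028),('padend',(273,60),.029),('padbase',(279,112),.029),('pivotblk',(310,262),.02)]:
    print(n,onz(d,415+(u+.5)/6-.5,215+(v+.5)/6-.5,z))
s=3.3
for n,(u,v),z in [('tipU',(752,268),.012),('tipL',(742,318),.012),('shU',(728,257),.012),('shL',(718,318),.012),('stopU',(491,180),.028),('stopL',(474,276),.028),('stopU2',(460,177),.028),('stopL2',(440,270),.028),('railU',(300,160),.012),('railL',(290,216),.012),('knob',(481,170),.02)]:
    print(n,onz(d,130+(u+.5)/s-.5,170+(v+.5)/s-.5,z))
for n,p,z in [('block',(305,303),.019),('blockcornR',(325,297),.019),('blockUL',(290,288),.019),('washer',(204,278),.006),('beaker',(219,146),.09)]: print(n,onz(d,*p,z))
```

```text
[[ 0.4967 -0.2353]
 [ 0.522  -0.2995]
 [ 0.4847 -0.3155]
 [ 0.4588 -0.2522]]
sides [np.float64(0.06898598917699743), np.float64(0.04058390968917186), np.float64(0.06840672463824655), np.float64(0.04153387455043449)] [ 0.4906 -0.2757]
head 111.91200724307356
cfl [ 0.4992 -0.2147  0.028 ]
cfr [ 0.4433 -0.2332  0.028 ]
padend [ 0.601  -0.2739  0.029 ]
padbase [ 0.583  -0.2755  0.029 ]
pivotblk [ 0.5328 -0.2871  0.02  ]
tipU [ 0.5462 -0.0648  0.012 ]
tipL [ 0.5147 -0.0587  0.012 ]
shU [ 0.553  -0.0497  0.012 ]
shL [ 0.5145 -0.0437  0.012 ]
stopU [0.5969 0.0985 0.028 ]
stopL [0.5366 0.1073 0.028 ]
stopU2 [0.5985 0.1178 0.028 ]
stopL2 [0.54   0.1284 0.028 ]
railU [0.6114 0.2211 0.012 ]
railL [0.5753 0.2258 0.012 ]
knob [0.6048 0.1057 0.02  ]
block [0.4374 0.0413 0.019 ]
blockcornR [0.45   0.0011 0.019 ]
blockUL [0.4672 0.0723 0.019 ]
washer [0.4863 0.251  0.006 ]
beaker [0.7407 0.2149 0.09  ]
```

```bash
cat > rail.py <<'E'
from h import *
np.set_printoptions(precision=4,suppress=True)
def edges(d,cols,f,half=14):
    g=cv2.GaussianBlur(d['pixels'],(3,3),0).max(2).astype(float)
    U=[];L=[]
    for c in cols:
        m=f(c); rows=np.arange(int(m-half),int(m+half)+1); p=g[rows,c]
        gr=np.diff(p); i=np.argmax(gr); j=np.argmin(gr)
        def sub(k):
            w=np.abs(gr[max(k-1,0):k+2]); return rows[0]+.5+np.sum(w*np.arange(max(k-1,0),max(k-1,0)+len(w)))/w.sum()
        U.append(onz(d,c,sub(i),.012)[:2]);L.append(onz(d,c,sub(j),.012)[:2])
    return np.array(U),np.array(L)
def fit(P):
    vx,vy,x,y=cv2.fitLine(P.astype(np.float32),cv2.DIST_HUBER,0,.0005,.0005).ravel()
    if vy<0:vx,vy=-vx,-vy
    return np.array([x,y]),np.array([vx,vy])
if __name__=='__main__':
    d=load('top0')
    f=lambda c:232+ (c-248)*(257-232)/(352-248)
    for cols in (list(range(288,344)),list(range(225,258)),list(range(225,258))+list(range(288,344))):
        U,L=edges(d,cols,f)
        (pu,vu),(pl,vl)=fit(U),fit(L)
        v=vu+vl; v/=np.linalg.norm(v); n=np.array([v[1],-v[0]])
        print('headU',np.degrees(np.arctan2(vu[1],vu[0])),'L',np.degrees(np.arctan2(vl[1],vl[0])),'width',(pu-pl)@n,'mid off',((pu+pl)/2)@n, 'res',np.std((U-pu)@n),np.std((L-pl)@n))
E
python3 rail.py
```

```text
headU 77.8143 L 77.717636 width 0.03840553 mid off 0.5307014 res 0.00032184554479756537 0.0002879488185542913
headU 77.80214 L 77.84946 width 0.03857871 mid off 0.5309877 res 0.00034382192968835637 0.0002943140028498858
headU 77.73985 L 77.800255 width 0.038451467 mid off 0.5307034 res 0.000331788139802023 0.0002948153102276371
```

```bash
cat >> h.py <<'E'
def down(deg):
    a=np.radians(deg); x=np.array([np.cos(a),np.sin(a),0]); z=np.array([0,0,-1.]); y=np.cross(z,x)
    return Rn.from_matrix(np.array([x,y,z]).T).as_rotvec()
RH=77.77; v=np.array([np.cos(np.radians(RH)),np.sin(np.radians(RH))]); n=np.array([v[1],-v[0]])  # n = rail -y direction
def rp(s,off=0.0): return s*v+(0.5307+off)*n
def frc(): return np.round(np.array(bot.current_contact_force()),2)
E
python3 - <<'E'
from h import *
np.set_printoptions(precision=4,suppress=True)
M=Rn.from_rotvec(bot.current_tool_rot()).as_matrix(); print(M, np.degrees(np.arctan2(M[1,0],M[0,0])))
for a in (21,201): print(a,bot.inverse_kinematics([.49,-.276,.031],down(a)))
for s in (0,.165):
  for a in (-12.2,167.8): print(s,a,rp(s),bot.inverse_kinematics([*rp(s),.031],down(a)))
for a in (-12.2,167.8,77.8,-102.2): print(a,bot.inverse_kinematics([*rp(.2,.06),.012],down(a)))
E
```

```text
[[ 0.2646  0.9644 -0.0007]
 [ 0.9644 -0.2646 -0.0014]
 [-0.0015 -0.0003 -1.    ]] 74.65891963513263
21 [-0.7278  0.3415  1.7705 -0.      1.0295 -1.0943]
201 [-0.7278  0.3415  1.7705 -0.      1.0295  2.0473]
0 -12.2 [ 0.5187 -0.1124] [-0.4413  0.2701  1.8618 -0.      1.0096 -0.2284]
0 167.8 [ 0.5187 -0.1124] [-0.4413  0.2701  1.8618  0.      1.0096  2.9132]
0.165 -12.2 [0.5536 0.0488] [-0.1295  0.3267  1.7898 -0.      1.0251  0.0835]
0.165 167.8 [0.5536 0.0488] None
-12.2 [-0.0805  0.5054  1.5903 -0.      1.0459  0.1325]
167.8 None
77.8 [-0.0805  0.5054  1.5903 -0.      1.0459 -1.4383]
-102.2 [-0.0805  0.5054  1.5903 -0.      1.0459  1.7033]
```

Run:
```python
from h import *
p=np.array(bot.current_ee_pos()); bot.line_to([p[0],p[1],.29])
bot.goto([.475,-.282,.22],down(21))
snap('wrist','w1'); print(bot.current_clock(),bot.current_ee_pos(),frc())
```

```text
4.0 [ 0.47532814 -0.28146072  0.22005131] [0.07 0.37 0.53]
```

View pics/w1.png

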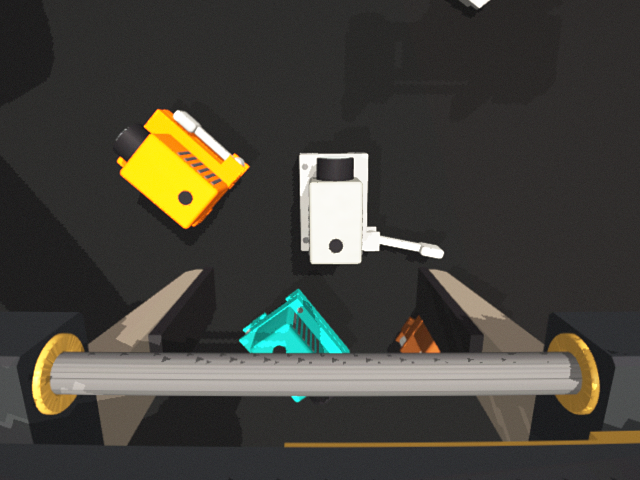

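The wrist view shows the grey/white lamp, with its housing top at x 309–361 and y 180–264, its barrel forward (up) and its lever open to the right, pad at (430,251). It is the only one in grey aluminium; the orange and turquoise ones are clearly separate. Next I measure it with a mask.

Run:
```python
from h import *
np.set_printoptions(precision=4,suppress=True)
d=load('w1'); g=d['pixels']
P=np.array([onz(d,u,v_,.070)[:2] for u,v_ in [(310,180),(361.5,180),(361.5,264),(309,264)]])
print(P,[np.linalg.norm(P[i]-P[(i+1)%4]) for i in range(4)],P.mean(0))
a=P[0]+P[1]-P[2]-P[3]; print('head',np.degrees(np.arctan2(a[1],a[0])))
Q=np.array([onz(d,u,v_,.028)[:2] for u,v_ in [(299.5,153),(368,153)]]); print(Q,np.linalg.norm(Q[0]-Q[1]))
b=Q[1]-Q[0]; h=np.arctan2(b[0]*-1,b[1]*1); print('head from front',np.degrees(np.arctan2(b[1],b[0]))+90)
f=Q.mean(0); H=np.radians(111); print('housing centre from front', f-.055*np.array([np.cos(H),np.sin(H)]))
pad=onz(d,430,250,.029);piv=onz(d,373,239,.02); print(pad,piv,np.degrees(np.arctan2(*(pad-piv)[1::-1])))
cv2.imwrite('pics/w1c.png',cv2.resize(g[140:280,280:460],None,fx=4,fy=4,interpolation=cv2.INTER_CUBIC))
```

```text
[[ 0.4597 -0.2529]
 [ 0.4982 -0.2381]
 [ 0.5253 -0.3033]
 [ 0.484  -0.3192]] [np.float64(0.04123476133932184), np.float64(0.07062129375484512), np.float64(0.04426040879918491), np.float64(0.07057487052648362)] [ 0.4918 -0.2784]
head 111.37259479762703
[[ 0.4435 -0.2383]
 [ 0.5005 -0.2163]] 0.06108055189062456
head from front 111.04743996750352
housing centre from front [ 0.4917 -0.2786]
[ 0.5899 -0.2781  0.029 ] [ 0.5375 -0.2892  0.02  ] 12.005315603267606
```

View pics/w1c.png

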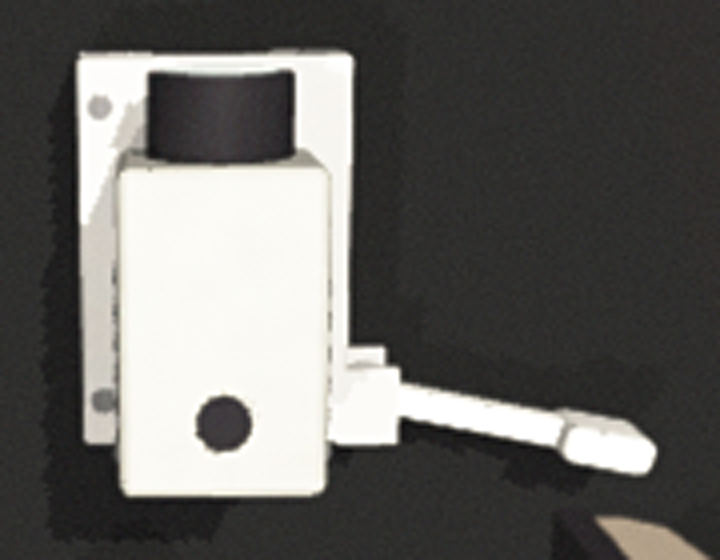

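```bash
python3 - <<'E'
from h import *
c=[.4916,-.2780]; r=down(111.2-90)
bot.goto([*c,.10],r)
bot.line_to([*c,.033],r,.1)
print(bot.current_clock(),frc())
bot.set_gripper(0.4,25)
print(bot.current_clock(),bot.current_opening()*92,frc(),bot.current_ee_pos())
snap('top','top1');snap('wrist','w2')
E
python3 - <<'E'
import cv2
d=cv2.imread('pics/top1.png');cv2.imwrite('pics/top1c.png',cv2.resize(d[170:330,330:540],None,fx=3.5,fy=3.5))
E
```

```text
5.3667 [-0.11  0.81 -0.02]
6.15 43.572394081839164 [-0.4  -0.08 -0.72] [ 0.49159438 -0.27796913  0.03299206]
```

View pics/top1c.png

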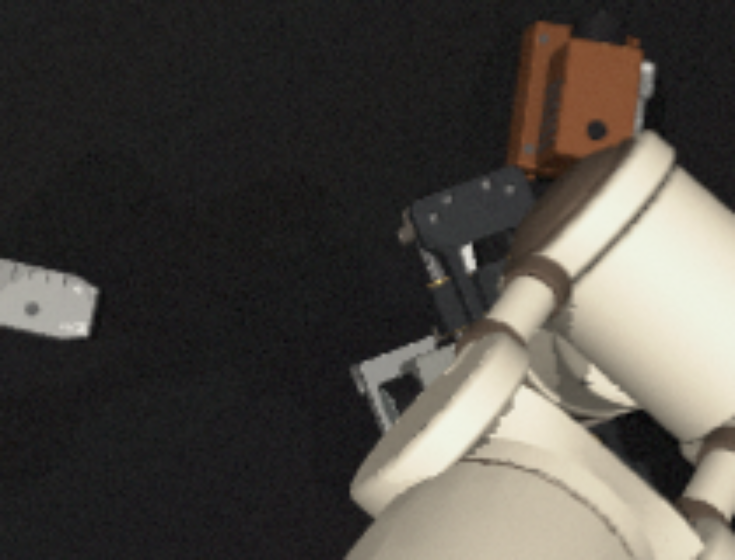

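View pics/w2.png

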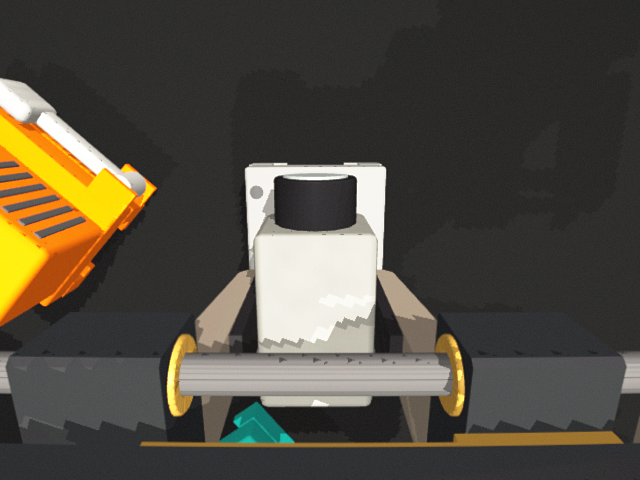

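Run:
```python
from h import *
bot.line_to([*rp(-.045),.033],down(RH-90),.08)
print(bot.current_clock(),frc(),bot.current_ee_pos(),bot.current_opening()*92)
snap('top','top2');snap('wrist','w3');snap('side','s3')
d=load('side'+'0')
d=cv2.imread('pics/s3.png');cv2.imwrite('pics/s3c.png',cv2.resize(d[190:380,230:450],None,fx=3.1,fy=3.1))
```

```text
7.9333 [-0.15  1.1   0.9 ] [ 0.5091015  -0.1561341   0.03300915] 44.26265947657017
```

View pics/w3.png

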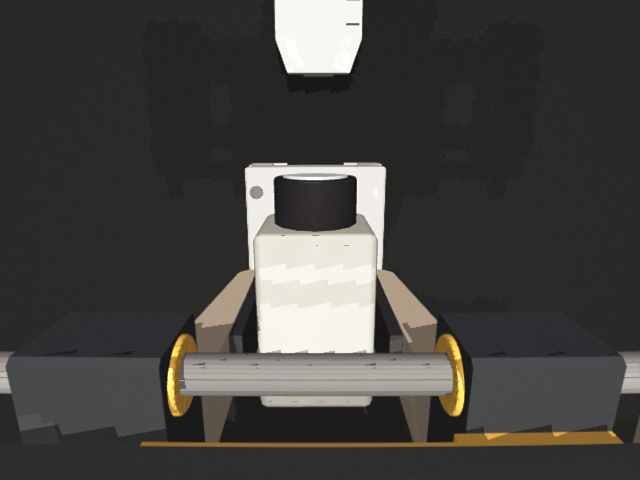

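View pics/s3c.png

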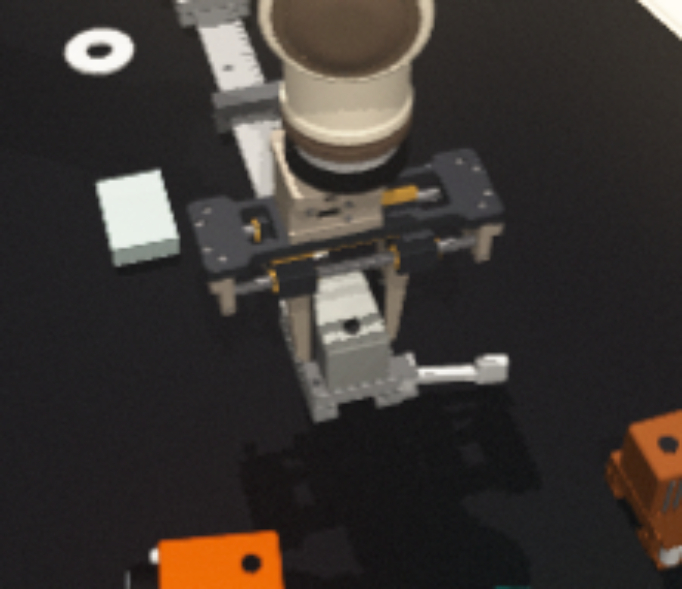

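View pics/top2.png

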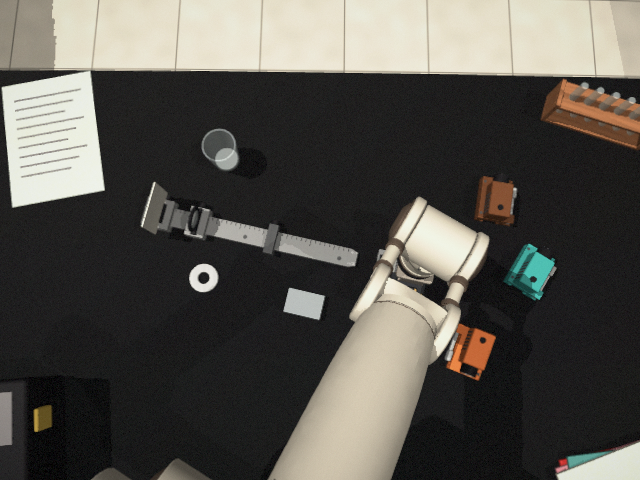

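Run:
```python
from h import *
np.set_printoptions(precision=4,suppress=True)
d=load('w3'); g=cv2.GaussianBlur(d['pixels'],(3,3),0).max(2).astype(float)
def span(row,a,b):
    p=g[row,a:b]; t=(p.max()+p.min())/2; i=np.where(p>t)[0]; return a+i[0]-.5,a+i[-1]+.5
def offs(row,a,b,z):
    l,r=span(row,a,b); L,R=onz(d,l,row,z)[:2],onz(d,r,row,z)[:2]
    return row,l,r,'offL %.4f offR %.4f mid %.4f w %.4f s %.4f'%(L@n-.5307,R@n-.5307,(L+R)@n/2-.5307,np.linalg.norm(L-R),(L+R)@v/2)
for row in (5,15,25,35,69,71): print(*offs(row,220,420,.012))
for row in (167,169,171,260): print(*offs(row,200,440,.028))
for row in (245,255): print(*offs(row,250,385,.07))
print('tcp',np.array(bot.current_ee_pos())[:2]@n-.5307,np.array(bot.current_ee_pos())[:2]@v)
```

```text
5 274.5 362.5 offL -0.0177 offR 0.0207 mid 0.0015 w 0.0384 s 0.0779
15 274.5 361.5 offL -0.0178 offR 0.0204 mid 0.0013 w 0.0381 s 0.0738
25 274.5 361.5 offL -0.0178 offR 0.0205 mid 0.0013 w 0.0383 s 0.0698
35 274.5 361.5 offL -0.0179 offR 0.0206 mid 0.0013 w 0.0385 s 0.0657
69 285.5 350.5 offL -0.0133 offR 0.0159 mid 0.0013 w 0.0293 s 0.0515
71 286.5 349.5 offL -0.0129 offR 0.0155 mid 0.0013 w 0.0284 s 0.0506
167 246.5 384.5 offL -0.0299 offR 0.0302 mid 0.0001 w 0.0601 s 0.0090
169 244.5 385.5 offL -0.0308 offR 0.0306 mid -0.0001 w 0.0614 s 0.0081
171 244.5 385.5 offL -0.0308 offR 0.0307 mid -0.0001 w 0.0615 s 0.0072
260 248.5 381.5 offL -0.0307 offR 0.0305 mid -0.0001 w 0.0612 s -0.0334
245 249.5 382.5 offL -0.0228 offR 0.0234 mid 0.0003 w 0.0461 s -0.0146
255 249.5 382.5 offL -0.0229 offR 0.0235 mid 0.0003 w 0.0464 s -0.0183
tcp -0.00010393729600344237 -0.04475378737725284
```

Run:
```python
from h import *
r=down(RH-90)
bot.line_to([*rp(-.040,.0013),.033],r,.05)
for s in (-.01,.0,.01,.02,.03,.045):
    bot.line_to([*rp(s,.0013),.033],r,.05)
    f=np.array(bot.current_contact_force()); p=np.array(bot.current_ee_pos())
    print(round(bot.current_clock(),2),'s %.4f off %.4f z %.4f'%(p[:2]@v,p[:2]@n-.5307,p[2]),'along %.2f lat %.2f z %.2f'%(f[:2]@v,f[:2]@n,f[2]),np.round(bot.current_ft_torque(),2))
    if abs(f).max()>12: print('stop');break
snap('wrist','w4')
```

```text
9.08 s -0.0091 off 0.0012 z 0.0330 along 3.40 lat -0.81 z 0.68 [ 0.45 -0.02 -0.06]
9.43 s 0.0007 off 0.0013 z 0.0330 along 2.29 lat 0.33 z 0.34 [ 0.25 -0.03 -0.08]
9.78 s 0.0108 off 0.0013 z 0.0330 along 2.62 lat -0.28 z 0.17 [ 0.21 -0.01  0.  ]
10.13 s 0.0208 off 0.0013 z 0.0330 along 3.37 lat 0.24 z -0.17 [ 0.35 -0.04  0.03]
10.48 s 0.0308 off 0.0013 z 0.0330 along 2.66 lat -0.75 z -0.31 [ 0.31 -0.13  0.01]
10.93 s 0.0460 off 0.0013 z 0.0330 along 2.88 lat 0.52 z 0.36 [ 0.33 -0.03  0.04]
```

View pics/w4.png

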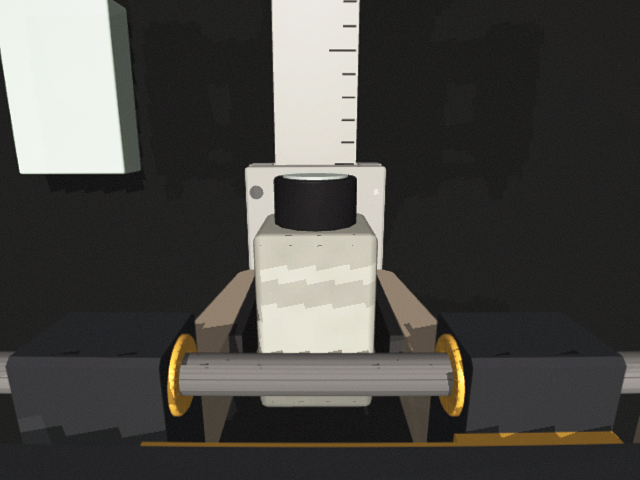

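Carrier is on the rail with only about 3 N of sliding drag, centred in the picture (carrier 247–385, rail 274–358), with the block clear to the left. I continue to the stop.

Run:
```python
from h import *
r=down(RH-90)
def rep():
    f=np.array(bot.current_contact_force()); p=np.array(bot.current_ee_pos())
    print(round(bot.current_clock(),2),'s %.4f off %.4f z %.4f'%(p[:2]@v,p[:2]@n-.5307,p[2]),'along %.2f lat %.2f z %.2f'%(f[:2]@v,f[:2]@n,f[2]))
    return f[:2]@v,abs(f[:2]@n)
for s in (.08,.115,.145,.155):
    bot.line_to([*rp(s,.0013),.033],r,.05); a,b=rep()
    if max(abs(a),b)>12: break
else:
    s=.155
    while s<.178:
        s+=.0015; bot.line_to([*rp(s,.0013),.033],r,.02); a,b=rep()
        if abs(a)>9 or b>10: break
snap('wrist','w5'); snap('top','top5'); snap('side','s5')
d=cv2.imread('pics/s5.png');cv2.imwrite('pics/s5c.png',cv2.resize(d[140:330,210:430],None,fx=3.1,fy=3.1))
```

```text
11.83 s 0.0808 off 0.0012 z 0.0330 along 3.45 lat -0.49 z 0.03
12.68 s 0.1158 off 0.0012 z 0.0330 along 3.48 lat 0.60 z 1.17
13.43 s 0.1459 off 0.0013 z 0.0330 along 2.33 lat 0.17 z 0.09
13.78 s 0.1557 off 0.0013 z 0.0330 along 2.36 lat -0.23 z 0.90
14.03 s 0.1564 off 0.0013 z 0.0330 along -0.62 lat 0.91 z 0.51
14.28 s 0.1578 off 0.0013 z 0.0330 along -2.44 lat 0.15 z 1.02
14.53 s 0.1595 off 0.0013 z 0.0330 along -2.31 lat -0.12 z 0.58
14.78 s 0.1612 off 0.0013 z 0.0330 along -1.82 lat 0.55 z 0.38
15.03 s 0.1627 off 0.0013 z 0.0330 along -1.62 lat 0.18 z 0.69
15.28 s 0.1642 off 0.0013 z 0.0330 along -1.33 lat -0.32 z 0.89
15.53 s 0.1657 off 0.0013 z 0.0330 along -2.01 lat 0.32 z 0.63
15.78 s 0.1663 off 0.0012 z 0.0330 along -5.56 lat -0.75 z 2.52
16.03 s 0.1665 off 0.0012 z 0.0332 along -11.35 lat -2.71 z 4.96
```

View pics/w5.png

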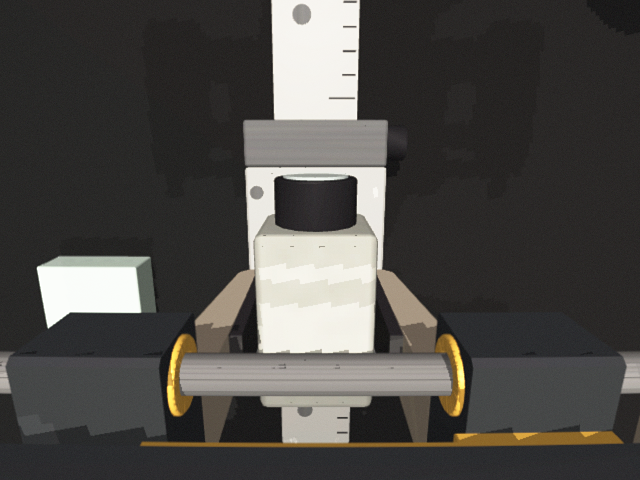

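View pics/s5c.png

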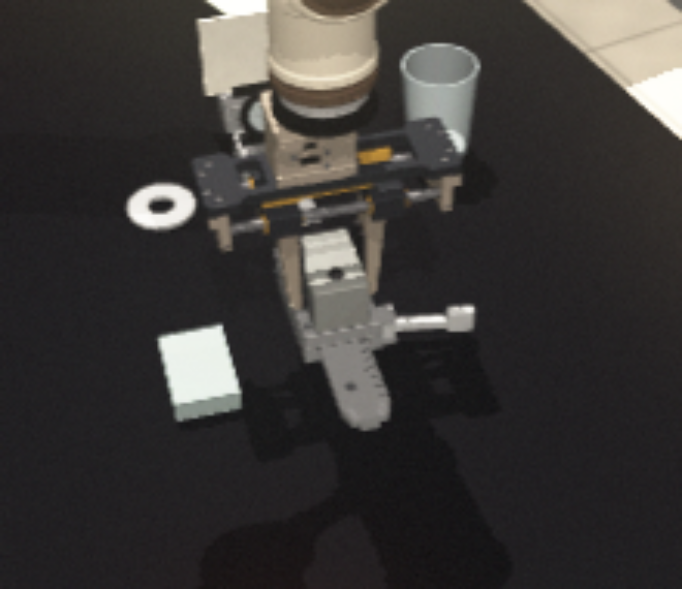

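Contact at the stop: s=0.1665, 11 N, and the wrist picture shows the carrier front flush with the stop block at row ~166. The lever is still out at the side, pad at about (460,318) in the crop. I release and re-seat the carrier with a gentle push from behind, so any release shift is taken up.

Run:
```python
from h import *
r=down(RH-90)
def rep():
    f=np.array(bot.current_contact_force()); p=np.array(bot.current_ee_pos())
    print(round(bot.current_clock(),2),'s %.4f off %.4f z %.4f'%(p[:2]@v,p[:2]@n-.5307,p[2]),'along %.2f lat %.2f z %.2f'%(f[:2]@v,f[:2]@n,f[2]))
    return f[:2]@v,abs(f[:2]@n)
bot.set_gripper(.75); rep()
bot.line_to([*rp(.1665,.0013),.095],r,.2)
bot.line_to([*rp(.10,.0013),.11],r,.2)
snap('wrist','w6')
bot.set_gripper(0,15)
bot.line_to([*rp(.10,.0013),.022],r,.12); rep()
s=.112; bot.line_to([*rp(s,.0013),.022],r,.05)
while s<.128:
    s+=.001; bot.line_to([*rp(s,.0013),.022],r,.02); a,b=rep()
    if abs(a)>7 : break
```

```text
16.73 s 0.1687 off 0.0013 z 0.0330 along 0.01 lat 0.63 z -0.60
19.67 s 0.1000 off 0.0021 z 0.0228 along 0.16 lat 0.07 z 0.32
20.31 s 0.1130 off 0.0013 z 0.0220 along -0.36 lat 0.00 z 0.61
20.56 s 0.1140 off 0.0013 z 0.0220 along 0.03 lat 0.49 z -0.61
20.81 s 0.1151 off 0.0013 z 0.0220 along 0.27 lat -0.03 z 0.75
21.06 s 0.1161 off 0.0013 z 0.0220 along -0.79 lat -0.07 z -1.01
21.31 s 0.1171 off 0.0013 z 0.0220 along -0.57 lat 0.19 z 0.15
21.56 s 0.1180 off 0.0013 z 0.0220 along -0.75 lat -0.15 z -0.02
21.81 s 0.1190 off 0.0013 z 0.0220 along 0.71 lat -0.12 z -0.01
22.06 s 0.1200 off 0.0013 z 0.0220 along -0.31 lat -0.13 z -0.12
22.31 s 0.1201 off 0.0013 z 0.0220 along -6.11 lat -0.65 z 2.08
22.56 s 0.1202 off 0.0013 z 0.0221 along -9.22 lat -2.59 z 2.30
```

View pics/w6.png

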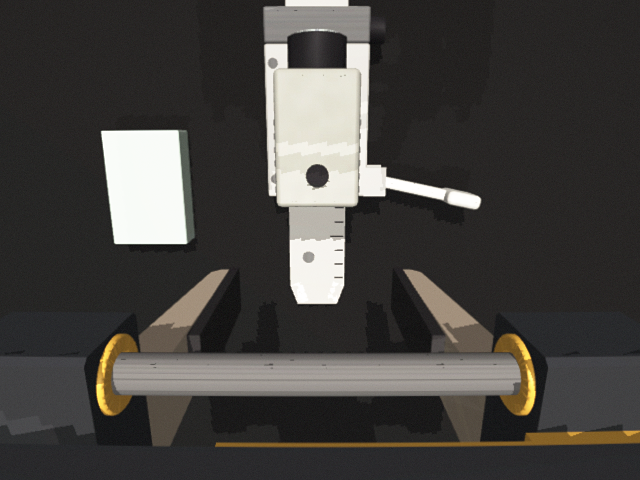

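Re-seating hit stiff resistance at once (9 N, no slide), so the carrier is against the stop. The picture shows the lever open, pad at (462,200). Measure the lever, then sweep it shut.

```bash
cat > lv.py <<'E'
from h import *
PIV=np.array([.1391,.0393])
def pose(phi,r,gap,half=.018):
    e=np.array([np.cos(phi),np.sin(phi)]); t=np.array([np.sin(phi),-np.cos(phi)])
    q=PIV+r*e-t*(.0045+half+gap)
    return rp(q[0],q[1]), down(RH-90-np.degrees(phi))
E
python3 - <<'E'
from lv import *
d=load('w6')
for u,w,z in [(479,202,.029),(446,196,.029),(462,200,.029),(375,181,.02),(264.5,43,.028),(369,43,.028)]:
    p=onz(d,u,w,z)[:2]; print('s %.4f off %.4f'%(p@v,p@n-.5307))
a=onz(d,462,200,.029)[:2]; q=np.array([a@v,a@n-.5307]); e=q-PIV; print(np.hypot(*e),np.arctan2(e[1],e[0]))
for ph in (1.75,1.2,.6,0.): 
    p,r=pose(ph,.053,.008); print(p,bot.inverse_kinematics([*p,.012],r))
E
```

```text
s 0.1263 off 0.1044
s 0.1301 off 0.0831
s 0.1276 off 0.0934
s 0.1386 off 0.0391
s 0.2200 off -0.0290
s 0.2199 off 0.0319
0.055355078698162176 1.7803872672348808
[ 0.62382616 -0.03326268] [-2.46396630e-01  5.07708503e-01  1.58693124e+00 -4.44089210e-16
  1.04695291e+00  1.71705714e+00]
[ 0.64365485 -0.00662214] [-1.97652404e-01  5.49010662e-01  1.52688358e+00 -8.88178420e-16
  1.06569841e+00  1.21580136e+00]
[0.64599686 0.02944367] [-1.40944107e-01  5.55523823e-01  1.51731684e+00 -8.88178420e-16
  1.06875199e+00  6.72509661e-01]
[0.62756552 0.06053247] [-9.51799571e-02  5.20227341e-01  1.56884540e+00 -8.88178420e-16
  1.05251991e+00  1.18273810e-01]
```

Run:
```python
from lv import *
def rep(tag):
    f=np.array(bot.current_contact_force()); p=np.array(bot.current_ee_pos())
    print(tag,round(bot.current_clock(),2),'s %.4f off %.4f z %.4f'%(p[:2]@v,p[:2]@n-.5307,p[2]),'along %.2f lat %.2f z %.2f'%(f[:2]@v,f[:2]@n,f[2]))
    return abs(f).max()
r=down(RH-90)
bot.line_to([*rp(.10,.0013),.022],r,.1)
bot.line_to([*rp(.10,.0013),.11],r,.2)
p,o=pose(1.80,.054,.012); bot.goto([*p,.11],o)
bot.line_to([*p,.012],o,.15); rep('start')
for ph in np.arange(1.80,.24,-.13):
    p,o=pose(ph,.054,0.); bot.line_to([*p,.012],o,.05)
    if rep('%.2f'%ph)>12: print('STOP');break
snap('wrist','w7'); snap('top','top7');snap('side','s7')
d=cv2.imread('pics/s7.png');cv2.imwrite('pics/s7c.png',cv2.resize(d[140:330,210:430],None,fx=3.1,fy=3.1))
```

```text
start 25.89 s 0.0932 off 0.0850 z 0.0131 along 0.25 lat 0.57 z 0.08
1.80 26.28 s 0.1054 off 0.0871 z 0.0125 along -0.09 lat 0.06 z -0.09
1.67 26.58 s 0.1114 off 0.0908 z 0.0120 along -1.27 lat 0.35 z 0.24
1.54 26.88 s 0.1181 off 0.0938 z 0.0120 along -0.56 lat -0.33 z 0.63
1.41 27.18 s 0.1253 off 0.0961 z 0.0120 along 0.27 lat -0.84 z 0.07
1.28 27.48 s 0.1328 off 0.0973 z 0.0119 along 0.45 lat 0.69 z 0.44
1.15 27.78 s 0.1403 off 0.0977 z 0.0119 along -1.05 lat -0.50 z -0.16
1.02 28.08 s 0.1479 off 0.0970 z 0.0119 along -0.13 lat 0.47 z -0.04
0.89 28.38 s 0.1553 off 0.0954 z 0.0120 along -0.58 lat -1.09 z -0.10
0.76 28.68 s 0.1625 off 0.0929 z 0.0120 along -0.23 lat -0.08 z -1.21
0.63 28.98 s 0.1692 off 0.0894 z 0.0120 along -0.01 lat 0.19 z -0.35
0.50 29.28 s 0.1754 off 0.0850 z 0.0120 along 0.29 lat 0.30 z 0.55
0.37 29.58 s 0.1810 off 0.0799 z 0.0120 along -0.01 lat 0.31 z -0.99
```

View pics/w7.png

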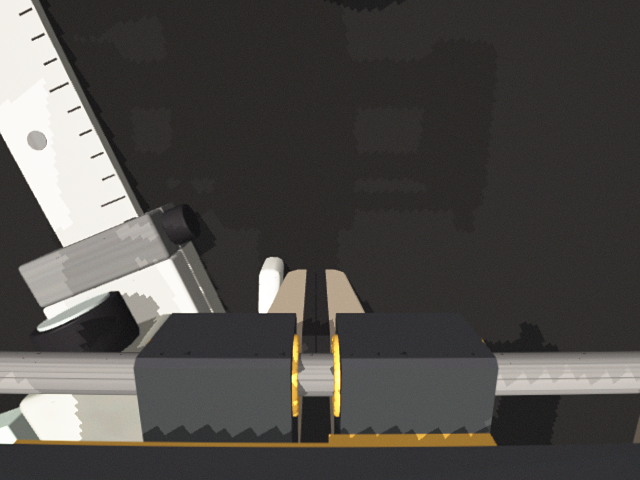

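View pics/s7c.png

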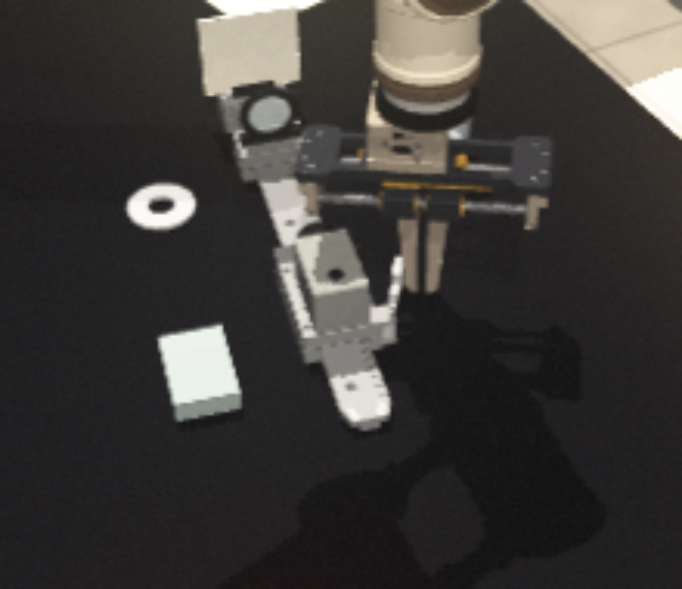

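The lever follows the finger and its pad is at (270,285) in the wrist picture, partly shut. I finish the swing and then press until resistance.

Run:
```python
from lv import *
def rep(tag):
    f=np.array(bot.current_contact_force()); p=np.array(bot.current_ee_pos())
    print(tag,round(bot.current_clock(),2),'s %.4f off %.4f z %.4f'%(p[:2]@v,p[:2]@n-.5307,p[2]),'along %.2f lat %.2f z %.2f'%(f[:2]@v,f[:2]@n,f[2]))
    return abs(f).max()
ok=True
for ph in (.24,.12,.06,.0):
    p,o=pose(ph,.054,0.); bot.line_to([*p,.012],o,.04)
    if rep('%.2f'%ph)>9: ok=False;print('STOP');break
g=0
while ok and g>-.008:
    g-=.001; p,o=pose(0,.054,g); bot.line_to([*p,.012],o,.02)
    if rep('g%.3f'%g)>9: break
snap('wrist','w8')
```

```text
0.24 30.07 s 0.1861 off 0.0741 z 0.0120 along -0.04 lat 0.15 z -0.23
0.12 30.4 s 0.1899 off 0.0682 z 0.0120 along -1.01 lat -0.23 z 1.19
0.06 30.65 s 0.1915 off 0.0652 z 0.0120 along 0.48 lat -0.05 z -0.56
0.00 30.9 s 0.1930 off 0.0619 z 0.0120 along 0.49 lat -0.10 z 0.27
g-0.001 31.15 s 0.1931 off 0.0609 z 0.0120 along -0.14 lat 0.42 z 0.48
g-0.002 31.4 s 0.1931 off 0.0598 z 0.0120 along 0.83 lat 0.43 z 0.24
g-0.003 31.65 s 0.1931 off 0.0587 z 0.0120 along 1.03 lat 0.00 z -0.03
g-0.004 31.9 s 0.1931 off 0.0577 z 0.0120 along 1.20 lat 0.79 z 0.02
g-0.005 32.15 s 0.1931 off 0.0570 z 0.0120 along -0.44 lat 1.28 z -0.57
g-0.006 32.4 s 0.1931 off 0.0561 z 0.0121 along 0.71 lat 2.62 z -0.98
g-0.007 32.65 s 0.1930 off 0.0558 z 0.0124 along 0.37 lat 5.86 z -1.34
g-0.008 32.9 s 0.1929 off 0.0556 z 0.0127 along -0.40 lat 6.64 z -2.29
```

View pics/w8.png

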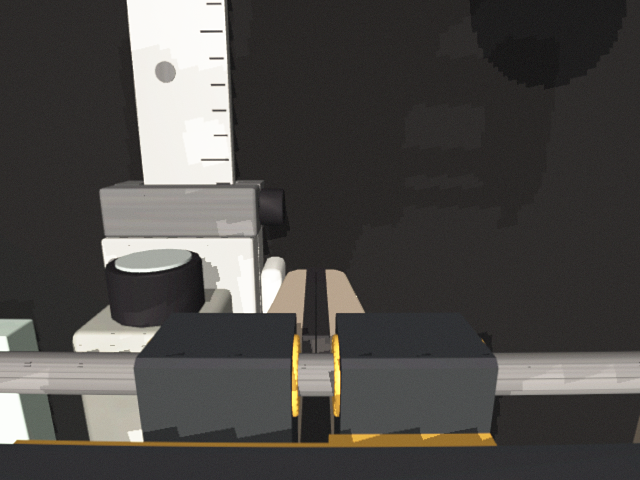

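Firm resistance now (6–7 N). I back off and look from above.

Run:
```python
from lv import *
p,o=pose(0,.054,.012); bot.line_to([*p,.012],o,.08)
bot.line_to([*p,.12],o,.2)
q=rp(.11,.03); bot.line_to([*q,.17],down(RH-90),.2)
d=snap('wrist','w9'); print(bot.current_clock())
cv2.imwrite('pics/w9c.png',cv2.resize(d['pixels'][0:260,180:420],None,fx=3.1,fy=2.3))
```

```text
34.775
```

View pics/w9.png

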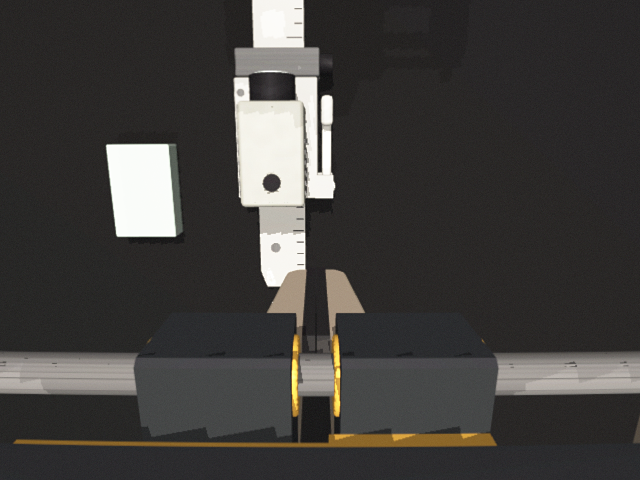

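Run:
```python
from lv import *
d=load('w9'); g=d['pixels']
cv2.imwrite('pics/w9c.png',cv2.resize(g[30:220,220:350],None,fx=3.1*1.2,fy=3.1,interpolation=cv2.INTER_CUBIC)[:600])
def so(u,w,z): p=onz(d,u,w,z)[:2]; return np.array([p@v,p@n-.5307])
pe=so(327,96.5,.029);pb=so(327,124,.029);pv=so(324,182,.02)
print('padtip',pe,'padrear',pb,'pivblk',pv); e=pe-pb;print('lever ang from pad',np.arctan2(e[1],e[0]))
e=so(325.5,172,.02)-so(326.5,124,.02); print('arm ang',np.arctan2(-e[1],-e[0]))
a=so(327,110,.029); print('pad centre',a)
for nm,u,w,z in [('frontL',234.5,77.5,.028),('frontR',318,77.5,.028),('stopL',235.5,77,.028),('stopR',319,76,.028),('rearL',239,197,.028),('rearR',311,197,.028)]: print(nm,so(u,w,z))
l=so(317.5,90,.028),so(309,165,.028); e=l[0]-l[1]; print('carrier right edge',l,np.arctan2(e[1],e[0]))
```

```text
padtip [0.20557331 0.03810916] padrear [0.18587405 0.03821598] pivblk [0.14136326 0.03631004]
lever ang from pad -0.005422170975841053
arm ang 0.01624709013053089
pad centre [0.19597257 0.03816093]
frontL [ 0.21920194 -0.02996592]
frontR [0.21900566 0.03145275]
stopL [ 0.21954599 -0.02921304]
stopR [0.22004712 0.03218642]
rearL [ 0.13058834 -0.03060089]
rearR [0.13051417 0.02599424]
carrier right edge (array([0.21026081, 0.03108623]), array([0.15535666, 0.02454362])) 0.11860483719816499
```

View pics/w9c.png

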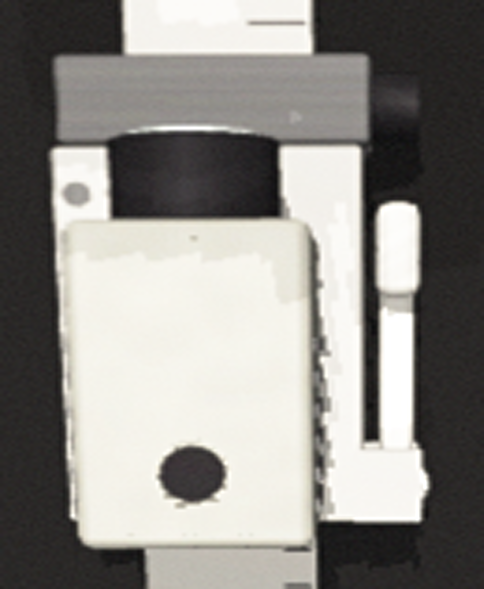

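The lever lies parallel to the carrier side (angle about 0 ± 0.02 rad, pad 38 mm off axis as given), and the carrier front meets the stop at row 77. To check the seating after clamping, I touch the rear face again; contact should come at s=0.1201, as before.

Run:
```python
from h import *
r=down(RH-90)
def rep():
    f=np.array(bot.current_contact_force()); p=np.array(bot.current_ee_pos())
    print(round(bot.current_clock(),2),'s %.4f off %.4f z %.4f'%(p[:2]@v,p[:2]@n-.5307,p[2]),'along %.2f lat %.2f z %.2f'%(f[:2]@v,f[:2]@n,f[2]))
    return f[:2]@v
bot.line_to([*rp(.10,.0013),.11],r,.2)
bot.line_to([*rp(.10,.0013),.022],r,.12)
bot.line_to([*rp(.115,.0013),.022],r,.05); rep()
s=.1175; bot.line_to([*rp(s,.0013),.022],r,.03)
while s<.126:
    s+=.001; bot.line_to([*rp(s,.0013),.022],r,.02)
    if abs(rep())>8: break
bot.line_to([*rp(.10,.0013),.022],r,.1)
bot.line_to([*rp(.10,.0013),.17],r,.2)
bot.line_to([*rp(.05,-.02),.2],r,.2)
snap('wrist','w10');bot.goto([.3,-.25,.3],r); snap('top','top10');snap('side','s10');print(bot.current_clock(),frc())
d=cv2.imread('pics/top10.png');cv2.imwrite('pics/top10c.png',cv2.resize(d[170:290,130:370],None,fx=3.3,fy=3.3,interpolation=cv2.INTER_CUBIC))
d=cv2.imread('pics/s10.png');cv2.imwrite('pics/s10c.png',cv2.resize(d[140:330,210:430],None,fx=3.1,fy=3.1))
```

```text
36.59 s 0.1154 off 0.0013 z 0.0222 along 0.41 lat -0.67 z 0.88
37.09 s 0.1185 off 0.0013 z 0.0220 along 0.41 lat 0.00 z 0.42
37.34 s 0.1195 off 0.0013 z 0.0220 along 0.59 lat 0.22 z -0.65
37.59 s 0.1201 off 0.0013 z 0.0220 along -2.83 lat -0.69 z 0.45
37.84 s 0.1202 off 0.0013 z 0.0221 along -7.91 lat -1.47 z 2.09
38.09 s 0.1202 off 0.0013 z 0.0222 along -12.03 lat -2.54 z 2.89
41.1167 [ 0.07  0.58 -0.15]
```

View pics/top10c.png

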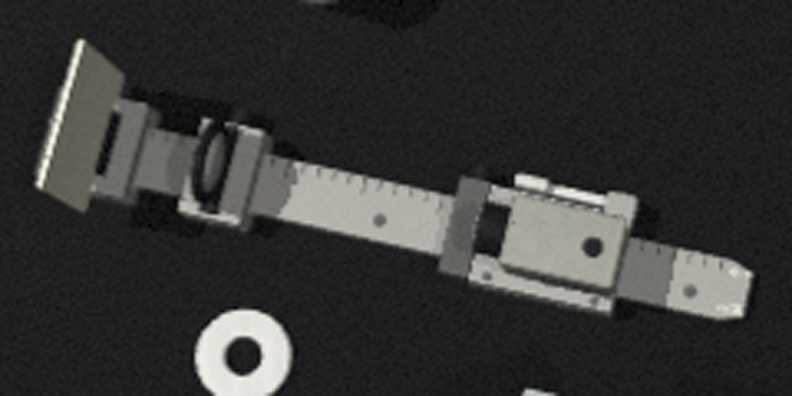

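View pics/s10c.png

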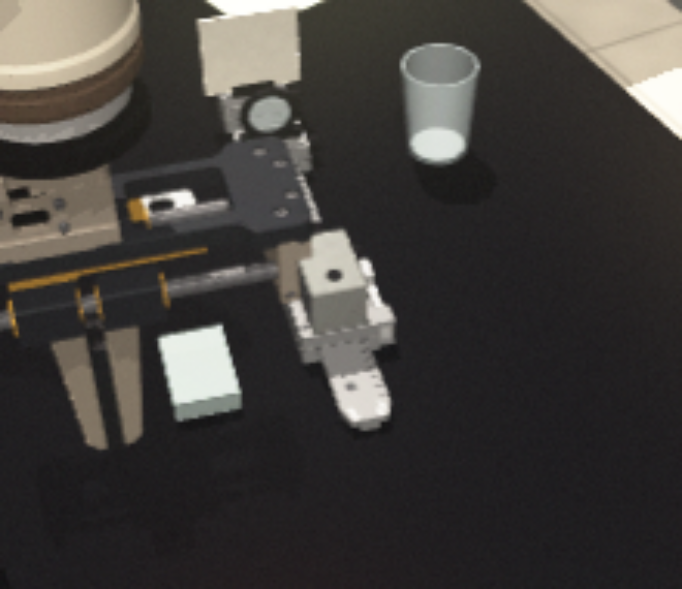

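View pics/top10.png

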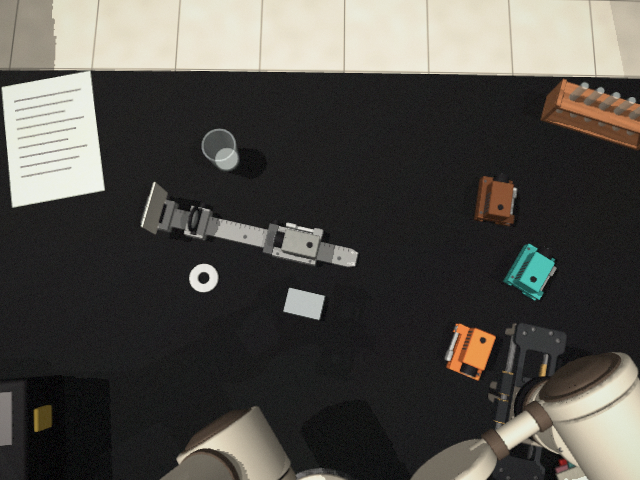

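The rear face was again met at s=0.1201, unchanged. From above, the lamp butts against the stop (crop x≈478) with the lever along its side (515–635, 180–200). The beaker, block and washer have not moved. I hand in.

Run:
```python
from h import *
a=cv2.imread('pics/top0.png').astype(int);b=cv2.imread('pics/top10.png').astype(int)
for nm,(x0,x1,y0,y1) in dict(block=(278,332,283,325),washer=(185,222,260,296),beaker=(198,242,125,175)).items(): print(nm,np.abs(a-b)[y0:y1,x0:x1].mean())
print(bot.job_done(),bot.current_clock())
```

```text
block 3.1365373309817755
washer 2.429179179179179
beaker 2.6156060606060607
the job is handed in; nothing more can be done
the job is handed in; nothing more can be done
```

I slid the grey lamp onto the rail from its open end, light facing the lens, pushed it to the stop with the lever open, and then folded the lever shut. The job was handed in at about 41 s on the clock; no verdict was reported.

**Entry:** The wrist camera put the rail 1.3 mm to one side of where the top camera had it. I used the wrist value, and the carrier went on with only about 3 N of drag.

**At the stop:** The carrier met the stop with about 11 N. I released it and pushed gently from behind. The rear face resisted at once, with the tool at s = 0.1201 m along the rail.

**After shutting the lever:** A second touch behind met the rear face at the same 0.1201 m, and the carrier did not move at 12 N, so it is still against the stop.

**Lever:** It measured 0 ± 0.02 rad, with the pad 38 mm off the rail axis, as specified. One number disagreed: the pressing finger stopped about 6 mm further in than I had reckoned. The likely cause is that the finger is thinner at the tip than I assumed, and the pictures showed the lever parallel to the carrier.

**Bystanders:** The beaker, block and washer look the same in the top pictures from before and after, and the brown, orange and turquoise look-alikes were left alone. The gripper was clear of everything at hand-in.

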